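# Load a tin into the sloped pantry dispenser

## Robot

A 6-joint arm with a two-finger parallel gripper is mounted at the origin on the work surface. World frame = base frame: x ahead of the robot, y to its left, z up, the work surface at z = 0. Lengths are in m, angles in degrees, forces in N, time in s.
With the tool pointing down it reaches from about 0.4 to 0.825 m from the base axis. Payload 7 kg.
Tool frame: the origin (TCP) lies at the very end of the fingers, on their centre line; the grasp point (between the pads) lies 19 mm behind it (r.grasp_offset is the z of the grasp point in the tool frame, in m); z points along the fingers, y is the direction in which the jaws open and shut (so a half turn about z gives the same grasp; the last joint's range is limited). The gripper opens to 88 mm and grips with 3 to 60 N. Pads are 19 mm wide; open, the fingers measure 130 mm over their backs; the gripper's body (78 mm by 193 mm) begins 47 mm behind the grasp point.
Start: joints at [79.819, 20.546, 0.682, 0, -70.136, -16.507], TCP at [0.303, 0.603, 0.227] pointing down, gripper open.
Joint ranges: [-176.03, 176.03], [-82.01, 121.73], [-58.28, 71.71], [-173.87, 95.51], [-174.79, -0.11], [-173.66, 173.66]. Speed limits (degrees/s): [136.94, 136.94, 172.46, 180, 180, 180].

## Interface

Orientations are given as [roll, pitch, yaw] about the fixed x, y, z axes, in that order (R = Rz(yaw) Ry(pitch) Rx(roll)).
In Python, from plant import r gives the robot as it stands.
- The arm moves only by the tool carry_out, never from a script. Its argument "plan" is a list of rows, each a list of 6 numbers: the shift along the world's x, y, z in m, then the turn, a rotation vector about the world's x, y, z in rad. In form: [[tx, ty, tz, wx, wy, wz], ...]. A call has 1 to 12 rows; each row shifts and turns the pose as measured when the row begins; what a row does not reach is not made up. A row lasts 1/12 s, in which the tool goes at most 41.7 mm and 7.16 degrees, less where a joint would pass 70% of its speed; a pose out of reach is approached as far as the arm can. A call with a gripper value outside its range is refused whole. "fingers" is the closure, from -1 (fully open) to 1 (shut), set as the call begins (left out, the last holds). The fingers move at their own pace and stop on an object; "force" is the grip in N (left out, the last holds). Time passes only in rows, so rows that do not move let the fingers close. It gives the time, the measured TCP pose, the force and the opening at its end, in the units of the state.
- r.get_state(): the state, without advancing time (a new reading comes with each control period).
- r.capture(name): name is "scene" or "top" or "wrist"; returns the picture (480x640x3 uint8, red, green, blue); there is no depth.
- r.camera_model(name): a dict with "fov_y" (degrees; the focal length in pixels is half the picture's height over the tangent of half this angle, whatever the lens; pixels are square), "cx", "cy" (the principal point, pixels), "R" (3x3) and "t" (3): a world point X has camera coordinates R X + t; the wrist camera has in their place "mount" (4x4, takes a point from camera to tool coordinates, whose origin is the TCP and whose axes are the flange's). Camera axes: x right, y down, z forward; pixel columns grow to the right and rows downward; lengths in m; the calibration is good to about 2 mm. A picture is of the moment at which its call begins: read the wrist's pose just before it. camera_model takes no time and is no camera call.
- r.close_job(): hands the job in, once; it reports no verdict.
The state is a dict: "time_s": time; "joints": joint angles; "qd": joint speeds; "joint_torque": joint torques, N m; "tcp_pos": TCP position; "eef_rot": TCP orientation; "contact_force": force on the tool from outside, world axes, zero at the start; "moment": the same for the moment, N m; "gripper_width": finger opening in m.
Only numpy, scipy, OpenCV 4.12 (cv2) and the standard library are available. Lean on these libraries where they do the work, as an engineer would, in place of code of your own. Each camera call takes 0.05 s, during which the arm holds its last target.

## Task

Set the round tin flat in the open upper part of the sloped dispenser lane, at least 100 mm uphill of the stop plate, and let go of it; then push it down the lane until it has pressed the stop's buffer pad fully onto its seat, with a light steady press of about 4 to 10 newtons held for a moment, and leave it resting flat against the pad. Do not ram the stop, and leave the jar, the canister and the square tin alone.

Things in the scene. Friction and masses are not known exactly. Their poses are not given: they have to be found in the camera images.
- tin_center (a point): The centre (half-way up) of the round flat tin: bare metal with a pale paper band, 60 mm diameter, 36 mm high, about 0.24 kg (varies), standing on the counter at the start. z is the tin's axis.
- stop: Steel stop plate, 6 x 37 mm high, fixed across the lane. Origin: on its uphill face, mid-lane, at the lane floor; x uphill along the lane (slope 0.28 rad), y across, z square to the floor. On a screw through it, a 24 mm round buffer pad (centred at z 18 mm) stands out uphill by 6 to 30 mm: set differently each time, not measured, so find it by feel.
- lane_top (a point): Middle of the lane floor's upper end, where the lane is open. The lane floor is rubber and straight, 270 mm long along the slope; the stop's face stands 245 mm down from this point. The tin stays where it is set on the slope; sliding it takes under 3 N.
- tin: The same tin; origin: centre of its underside. Home: it has pressed the pad in by its 4 mm of soft spring travel (under 1 N) onto its hard seat; its centre is then 32 to 56 mm uphill of the stop's origin. From the seat on, 2 mm too far overloads the stop (15 N is its limit). Home shows as a push 4 to 10 N above the sliding drag. Back off uphill before lifting, else lifting drags the tin off.
- chute: Fixed white dispenser: a sloped lane, open above and at its upper end, between side walls 66 mm apart, 4 mm thick, 30 mm high above the lane floor, on a base 280 x 96 mm. Origin: centre of the base's underside, on the counter. x points level, to the uphill end. The lane floor's lower end is 130 mm before the origin, 22 mm above the counter; its upper end is 97 mm above it.
- jar: Bystander: closed glass jar with metal lid, 76 mm diameter, 120 mm high; origin at the centre of its underside.
- canister: Bystander: square clear canister with white lid, 91 mm wide, 160 mm high; origin at the centre of its underside.
- caddy: Bystander: square-cornered metal tin 83 x 63 mm, 58 mm high; origin at the centre of its underside.
Things that resemble listed ones, but are neither listed nor needed, are in the scene too. There is more than one size of the tin; the one meant has the size given above.

How it is judged:
By the outcome, as a careful person would: the job done as asked, in the order asked, and still so for the second after the job is handed in, with the robot touching nothing.
It also fails if it takes over 61 s, if anything falls off the work surface, if the arm or the gripper's body presses on something with over 40 N, if the wrist force passes 120 N, or if a joint passes its speed limit or range.

## Working session

There is one attempt and no reset: what is moved stays moved. The work goes in short steps, Python scripts to look and compute and a tool call to move; the robot and the scene stay as the last step left them, time stands still between calls to the robot, and variables do not carry over. Pictures are saved under pics/ and viewed, and the job is handed in when it is done.

Besides the shell and the picture viewer there is one more tool, called after "Emit:" as a command line: name --pt "numbers of a row" for each row, then --argument value for the rest. carry_out: Moves the arm, as the interface text tells. Its arguments: {"type":"object","properties":{"plan":{"type":"array"},"fingers":{"type":"number"},"force":{"type":"number"}},"required":["plan"]}

```bash
ls; mkdir -p pics
python3 - <<'E'
from plant import r
import cv2,json
print(r.get_state())
for n in ["scene","top","wrist"]:
    im=r.capture(n); cv2.imwrite(f"pics/{n}0.png",im[:,:,::-1])
    print(n,r.camera_model(n))
print(r.grasp_offset)
E
```

```text
pics
{'time_s': 0.0, 'joints': array([ 7.98174552e+01,  2.05919820e+01,  6.34364603e-01, -2.19804147e-02,
       -7.01353615e+01, -1.65073903e+01]), 'qd': array([-0.10434347, -0.0407387 ,  0.04595265, -0.01035277,  0.03670302,
        0.00595776]), 'joint_torque': array([ 1.01264664e-03, -5.82710230e+01,  2.93047392e+01,  6.99697226e+00,
        6.80483630e-03, -1.60551522e-04]), 'tcp_pos': array([0.30297321, 0.60264   , 0.22561515]), 'eef_rot': array([ 1.79904982e+02, -6.61047180e-03, -2.66974153e+01]), 'contact_force': array([0.60071557, 0.71291435, 0.33423719]), 'moment': array([ 0.00096645,  0.04077748, -0.00473735]), 'gripper_width': 0.08764541176083065}
scene {'fov_y': 50.61850813593132, 'cx': 318.98290048125745, 'cy': 241.38648301719957, 'R': array([[ 0.61629612,  0.78748895,  0.00634383],
       [ 0.64002609, -0.4961642 , -0.58667512],
       [-0.45885259,  0.36562581, -0.80979755]]), 't': array([-0.36071097, -0.29693997,  1.30495255])}
top {'fov_y': 47.69601451593161, 'cx': 318.69753084832354, 'cy': 236.69601265588378, 'R': array([[-8.69292609e-04, -9.99933167e-01,  1.15284637e-02],
       [-9.84778316e-01, -1.14779289e-03, -1.73811251e-01],
       [ 1.73812867e-01, -1.15040739e-02, -9.84711503e-01]]), 't': array([0.00331419, 0.54411067, 1.03673813])}
wrist {'fov_y': 59.40774610947734, 'cx': 322.97722808537, 'cy': 244.84493174148457, 'mount': array([[ 6.32279531e-04, -9.58035805e-01, -2.86647862e-01,
         7.73045670e-02],
       [ 9.99999794e-01,  6.37821995e-04,  7.40388969e-05,
         5.87832767e-04],
       [ 1.11898397e-04, -2.86647850e-01,  9.58036011e-01,
        -1.57991357e-01],
       [ 0.00000000e+00,  0.00000000e+00,  0.00000000e+00,
         1.00000000e+00]])}
-0.0188
```

View pics/scene0.png

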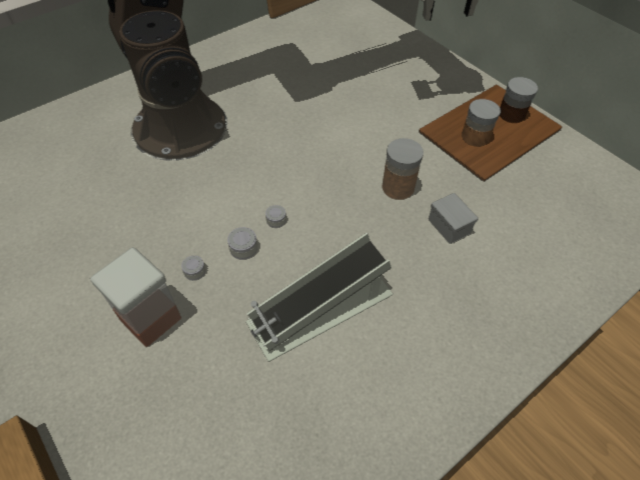

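View pics/top0.png

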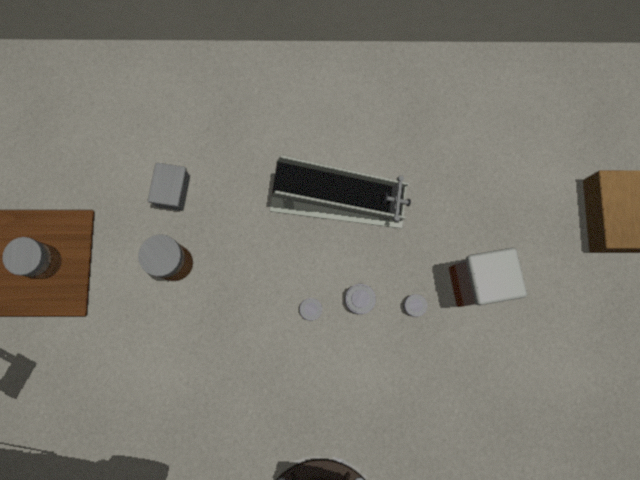

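View pics/wrist0.png

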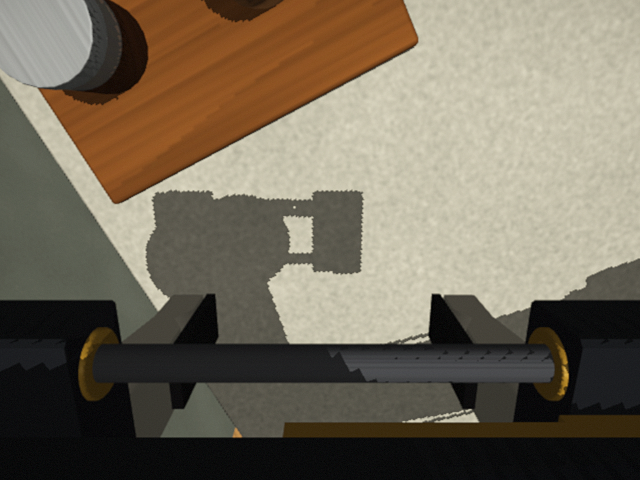

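The scene picture shows three round tins at (193,267), (242,242) and (276,216). In the top picture they are at (415,306), (359,299) and (311,309). The middle one is largest, about 31 px or 60 mm, so it is the tin to use. The lane's open upper end is at left in the top picture (275,180), and the stop is at (400,198). I'll zoom in for measurement.

Run:
```python
import cv2,numpy as np
a=cv2.imread('pics/top0.png')[145:335,250:450]; b=cv2.imread('pics/scene0.png')[190:370,170:410]
f=lambda x,s:cv2.resize(cv2.convertScaleAbs(x,alpha=1.5),None,fx=s,fy=s,interpolation=cv2.INTER_CUBIC)
cv2.imwrite('pics/topz.png',f(a,3));cv2.imwrite('pics/scz.png',f(b,3))
```

```text
(no output)
```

View pics/topz.png

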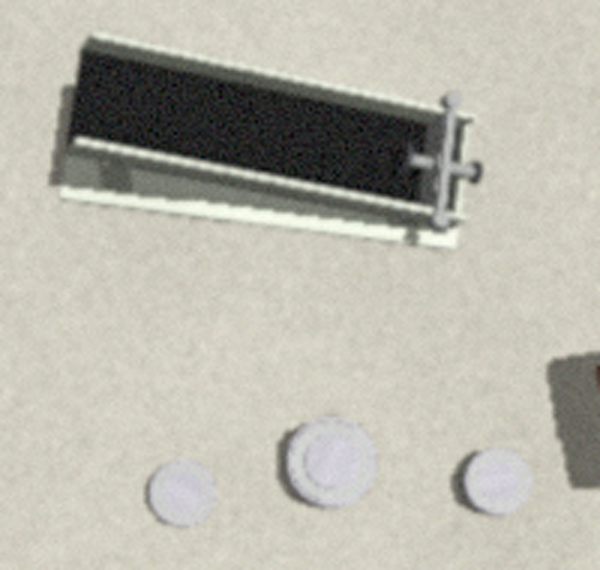

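View pics/scz.png

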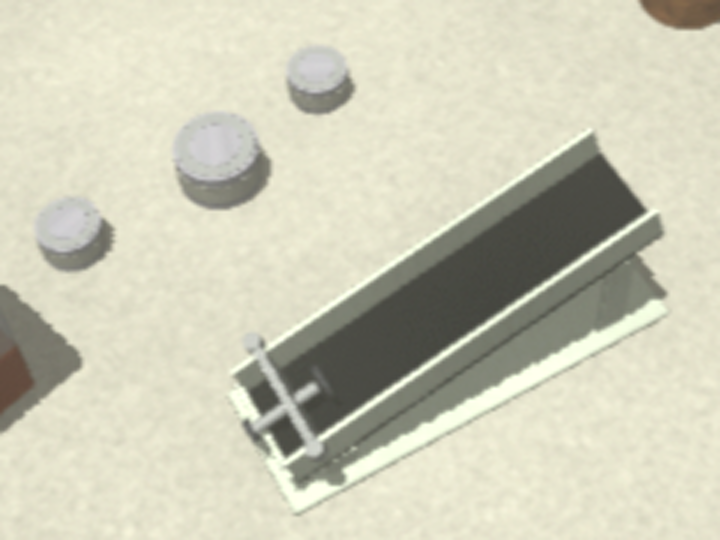

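```bash
cat > h.py <<'E'
import numpy as np
from plant import r
from scipy.optimize import least_squares
def proj(n,X):
    m=r.camera_model(n); X=np.atleast_2d(X); c=X@m['R'].T+m['t']; f=240/np.tan(np.radians(m['fov_y']/2))
    return np.c_[m['cx']+f*c[:,0]/c[:,2], m['cy']+f*c[:,1]/c[:,2]]
T=lambda p:(np.array(p)+.5)/3-.5+[250,145]
S=lambda p:(np.array(p)+.5)/3-.5+[170,190]
def tri(a,b):
    return least_squares(lambda X:np.r_[(proj('top',X)[0]-a),(proj('scene',X)[0]-b)],[.5,0,.05])
E
python3 - <<'E'
from h import *
for nm,a,b in [('tin',(331.5,460),(217,147)),('s1',(183,493),(318,70)),('s2',(499,480),(69,223)),('nearU',(78,140),(592,133)),('farU',(92,38),(657,213)),('nearL',(462,217),(236,374)),('farL',(470,120),(288,465)),('baseL',(455,245),(297,510)),('bar1',(452,99),(316,452)),('bar2',(440,222),(252,341)),('pad',(410,159),(320,383))]:
    s=tri(T(a),S(b)); print(nm,s.x.round(4),s.fun.round(2))
t=.28
def pts(p):
    R=np.array([[np.cos(p[2]),-np.sin(p[2])],[np.sin(p[2]),np.cos(p[2])]])
    L=[]
    for s in (0,.27):
        for y in (.035,-.035):
            L.append([-.13+s*np.cos(t)-.03*np.sin(t),y,.022+s*np.sin(t)+.03*np.cos(t)])
    L=np.array(L); L[:,:2]=L[:,:2]@R.T+p[:2]; return L
# order: lower y+ , lower y-, upper y+, upper y- ; uphill~+y => chute y+ = -x world (near)
a=[T(q) for q in [(462,217),(470,120),(78,143),(94,41)]]
b=[S(q) for q in [(236,376),(288,463),(591,134),(656,215)]]
f=lambda p:np.r_[(proj('top',pts(p))-a).ravel(),(proj('scene',pts(p))-b).ravel()]
s=least_squares(f,[.6,0,1.5],loss='soft_l1'); print(s.x,np.degrees(s.x[2]),f(s.x).reshape(-1,2).round(1).tolist())
E
```

```text
tin [ 0.4236 -0.0784  0.0317] [-0.4  -0.2  -0.47  0.05]
s1 [0.4026 0.0204 0.0213] [-0.59 -0.32 -0.72  0.1 ]
s2 [ 0.4109 -0.1901  0.0247] [-0.65 -0.29 -0.71  0.06]
nearU [0.6189 0.0863 0.1195] [-0.45 -0.29 -0.52  0.1 ]
farU [0.6872 0.0788 0.1165] [-0.64 -0.43 -0.72  0.15]
nearL [ 0.5857 -0.1676  0.0443] [-0.38 -0.19 -0.39  0.04]
farL [ 0.654  -0.1757  0.0411] [-0.27 -0.14 -0.26  0.03]
baseL [ 0.6085 -0.1722 -0.1217] [-8.08 -4.15 -8.07  0.96]
bar1 [ 0.6641 -0.1612  0.0571] [-0.25 -0.13 -0.24  0.03]
bar2 [ 0.5795 -0.1503  0.0579] [-0.5  -0.25 -0.51  0.06]
pad [ 0.6248 -0.1321  0.0497] [-0.67 -0.36 -0.68  0.09]
[ 0.6372515  -0.0371115   1.45022486] 83.09176376442664 [[1.4, -1.0], [1.9, -2.1], [-1.3, -1.2], [-1.7, -2.6], [-1.9, -1.4], [-1.6, -0.1], [-0.1, -3.1], [0.0, -3.5]]
```

Emit:
carry_out --pt "0.007 -0.04 0 0 0 0.085" --pt "0.007 -0.04 0 0 0 0.085" --pt "0.007 -0.04 0 0 0 0.085" --pt "0.007 -0.04 0 0 0 0.085" --pt "0.007 -0.04 0 0 0 0" --pt "0.007 -0.04 0 0 0 0" --pt "0.007 -0.04 0 0 0 0" --pt "0.007 -0.04 0 0 0 0" --pt "0.007 -0.04 0 0 0 0" --pt "0.007 -0.04 0 0 0 0" --pt "0.007 -0.04 0 0 0 0" --pt "0.007 -0.04 0 0 0 0" --fingers -1 --force 15

```text
time_s: 1.15
tcp_pos: [0.3821, 0.1138, 0.2188]
eef_rot: [179.6, -0.0, -5.7]
contact_force: [1.8, -0.3, 0.1]
gripper_width: 0.0874
```

Emit:
carry_out --pt "0.035 -0.01 0.012 0 0 -0.03" --pt "0.035 -0.01 0.012 0 0 0" --pt "0.035 -0.01 0.012 0.007 0 0" --pt "0.035 -0.01 0.012 0 0 0" --pt "0.035 -0.01 0.012 0 0 0" --pt "0.035 -0.01 0.012 0 0 0" --pt "0.02 -0.01 0 0 0 0" --pt "0 0 0 0 0 0" --pt "0 0 0 0 0 0"

```text
time_s: 1.9
tcp_pos: [0.6179, 0.0256, 0.2913]
eef_rot: [179.9, 0.2, -7.9]
contact_force: [-1.1, 0.8, 0.2]
gripper_width: 0.0876
```

```bash
cat >> h.py <<'E'
from scipy.spatial.transform import Rotation as Ro
import cv2,json
def snap(n):
    s=r.get_state(); im=r.capture('wrist'); cv2.imwrite(f'pics/{n}.png',im[:,:,::-1])
    json.dump([list(map(float,s['tcp_pos'])),list(map(float,s['eef_rot']))],open(f'pics/{n}.json','w')); print(s['tcp_pos'],s['eef_rot'],s['qd'].round(2),s['time_s'])
def wproj(n,X):
    p,e=json.load(open(f'pics/{n}.json')); m=r.camera_model('wrist'); f=240/np.tan(np.radians(m['fov_y']/2))
    B=np.eye(4);B[:3,:3]=Ro.from_euler('xyz',e,degrees=True).as_matrix();B[:3,3]=p
    M=np.linalg.inv(B@m['mount']); c=np.atleast_2d(X)@M[:3,:3].T+M[:3,3]
    return np.c_[m['cx']+f*c[:,0]/c[:,2], m['cy']+f*c[:,1]/c[:,2]]
E
python3 -c "
from h import *
snap('w1')"
```

```text
[0.61788222 0.02560595 0.29134426] [179.9327817    0.21956134  -7.88522138] [-1.67  2.66  1.35  0.02 -0.03  0.78] 1.9
```

View pics/w1.png

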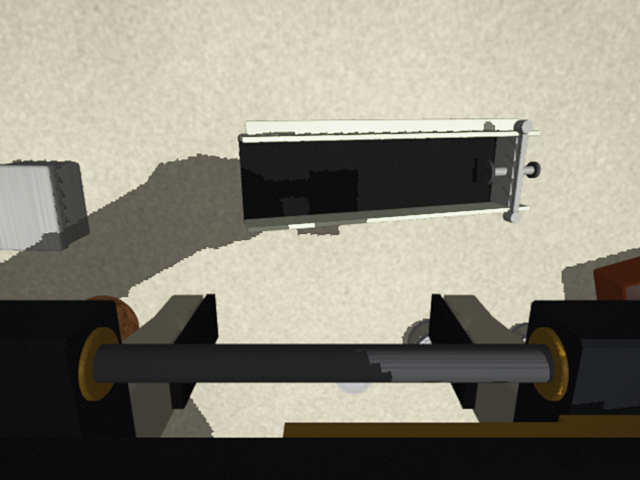

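The whole lane is in view: upper end at (245,135)–(245,222), stop bar at (518,170), pad at (490,172). Taking a second view from a shifted place.

Emit:
carry_out --pt "0 -0.035 0 0 0 0" --pt "0 -0.035 0 0 0 0" --pt "-0.01 -0.035 -0.02 0 0 0" --pt "0 0 0 0 0 0" --pt "0 0 0 0 0 0" --pt "0 0 0 0 0 0"

```text
time_s: 2.45
tcp_pos: [0.6014, -0.0787, 0.2692]
eef_rot: [180.0, 0.4, -7.5]
contact_force: [-0.6, 0.9, 0.1]
gripper_width: 0.0877
```

```bash
python3 -c "
from h import *
snap('w2')
for n in ['w1','w2']:
    a=cv2.imread(f'pics/{n}.png')
    a=a[100:250,225:555] if n=='w1' else a[80:260,100:500]
    cv2.imwrite(f'pics/{n}z.png',cv2.resize(a,None,fx=2,fy=2,interpolation=cv2.INTER_CUBIC))
"
```

```text
[ 0.60144746 -0.0787449   0.26922173] [179.95487353   0.41794453  -7.49355756] [ 0.52 -1.19 -0.29  0.34  0.11 -0.43] 2.45
```

View pics/w2.png

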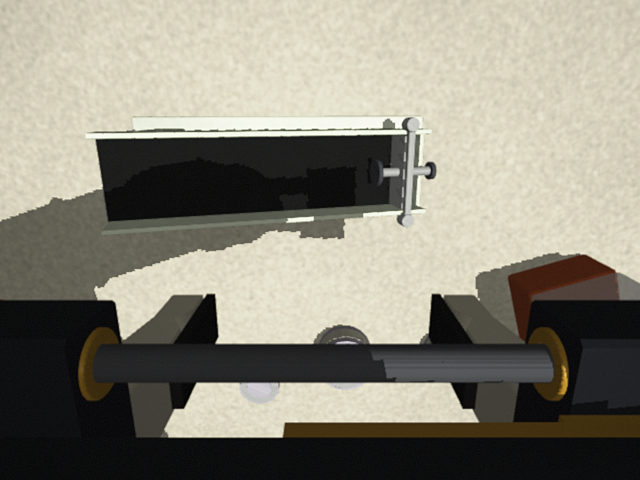

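View pics/w1z.png

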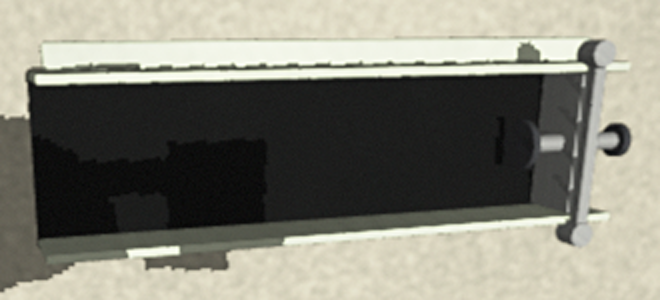

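View pics/w2z.png

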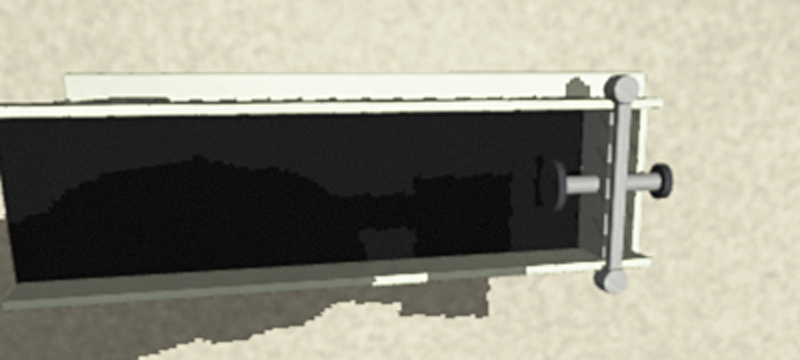

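```bash
cat > fit.py <<'E'
from h import *
t=.28
def pts(p):
    R=np.array([[np.cos(p[2]),-np.sin(p[2])],[np.sin(p[2]),np.cos(p[2])]])
    L=[]
    for s in (0,.27):
        for y in (.035,-.035):
            L.append([-.13+s*np.cos(t)-.03*np.sin(t),y,.022+s*np.sin(t)+.03*np.cos(t)])
    L=np.array(L); L[:,:2]=L[:,:2]@R.T+p[:2]; L[:,2]+=p[3]; return L
# near lower, far lower, near upper, far upper
W1=np.array([(528,208.3),(539,133),(247.5,229),(242.3,138.3)])
W2=np.array([(424.5,210.5),(430,131.5),(104.5,230.5),(88,135.5)])
f=lambda p:np.r_[(wproj('w1',pts(p))-W1).ravel(),(wproj('w2',pts(p))-W2).ravel()]
for k in (0,1):
    g=f if k else (lambda q:f(np.r_[q,0]))
    s=least_squares(g,[.637,-.037,1.44,0][:3+k],loss='soft_l1'); print(s.x,np.degrees(s.x[2]),s.fun.reshape(-1,2).round(1).tolist())
p=np.r_[s.x[:3],s.x[3]]
def tri2(a,b): return least_squares(lambda X:np.r_[wproj('w1',X)[0]-a,wproj('w2',X)[0]-b],[.6,0,.05])
def Z(n,p): return (np.array(p)+.5)/2-.5+([225,100] if n==1 else [100,80])
for nm,a,b in [('knobfar',(597,51),(622,88)),('knobnear',(573,233),(611,281)),('farL',(628,66),(660,103)),('nearL',(606,217),(650,261)),('padcentre',(533,143),(560,184)),('basefarU',(43,52),(67,84)),('floorUn',(38,240),(16,282)),('floorUf',(32,85),(-4,118))]:
    s=tri2(Z(1,a),Z(2,b)); print(nm,s.x.round(4),s.fun.round(1))
for i in range(4):
    s=tri2(W1[i],W2[i]); print(s.x.round(4),s.fun.round(1))
E
python3 fit.py
```

```text
[ 0.63737987 -0.0391854   1.43850586] 82.42031466243341 [[1.6, -0.1], [1.1, 0.1], [-0.3, 0.2], [-0.4, 0.1], [1.2, 0.4], [1.7, -0.0], [-5.0, 1.5], [-4.0, -1.0]]
[ 0.63690379 -0.03931855  1.43917738 -0.00440782] 82.45879000678147 [[-0.4, -0.7], [-1.1, 0.3], [1.0, -0.6], [0.9, 0.6], [0.3, -0.2], [0.6, 0.2], [-1.6, 0.7], [-0.3, -0.4]]
knobfar [ 0.6633 -0.1618  0.0591] [-0.   0.4  0.  -0.4]
knobnear [ 0.5801 -0.1515  0.0568] [ 0.   0.4 -0.  -0.4]
farL [ 0.6544 -0.1789  0.0523] [-0.   0.1  0.  -0.1]
nearL [ 0.5839 -0.1717  0.047 ] [-0.  -0.4  0.   0.3]
padcentre [ 0.6267 -0.1322  0.0602] [ 0.   0.1 -0.  -0.1]
basefarU [0.6972 0.0928 0.0032] [-0.  0.  0. -0.]
floorUn [0.6208 0.0933 0.0963] [-0.  -0.4  0.   0.4]
floorUf [0.6846 0.0837 0.0947] [ 0. -0. -0.  0.]
[ 0.5843 -0.171   0.0489] [-0.  -0.3  0.   0.2]
[ 0.6542 -0.1791  0.0525] [-0.   0.1  0.  -0.1]
[0.6169 0.0875 0.1152] [-0.  -0.6  0.   0.5]
[0.6876 0.0774 0.1185] [-0.   0.5  0.  -0.5]
```

The chute fit is consistent: origin (0.637, -0.039), yaw 82.45°. Next I'll refine the tin with two wrist views.

Emit:
carry_out --pt "-0.03 0 -0.015 0 0 0" --pt "-0.03 0 -0.015 0 0 0" --pt "-0.03 0 -0.015 0 0 0" --pt "-0.005 0 -0.015 0 0 0" --pt "0 0 0 0 0 0" --pt "0 0 0 0 0 0"

```text
time_s: 3.0
tcp_pos: [0.5044, -0.0725, 0.2104]
eef_rot: [-179.9, 0.0, -7.0]
contact_force: [0.3, -0.2, 0.1]
gripper_width: 0.0876
```

```bash
python3 -c "
from h import *
snap('w3')"
```

```text
[ 0.50439577 -0.07245845  0.21043705] [-1.79937907e+02  1.76402825e-02 -6.97660124e+00] [ 1.3  -0.38 -1.43 -0.27  0.68 -0.29] 3.0
```

Emit:
carry_out --pt "-0.01 0.03 -0.01 0 0 0" --pt "-0.01 0.03 -0.01 0 0 0" --pt "0 0 0 0 0 0" --pt "0 0 0 0 0 0"

```text
time_s: 3.38
tcp_pos: [0.4904, -0.0084, 0.1944]
eef_rot: [-179.8, -0.4, -7.0]
contact_force: [0.5, 0.6, 1.3]
gripper_width: 0.0876
```

```bash
python3 -c "
from h import *
snap('w4')"
```

```text
[ 0.49038971 -0.00843879  0.19435246] [-179.84183299   -0.40084347   -6.97004034] [ 2.65  0.13  0.42 -0.57  0.22 -2.01] 3.3833
```

View pics/w3.png

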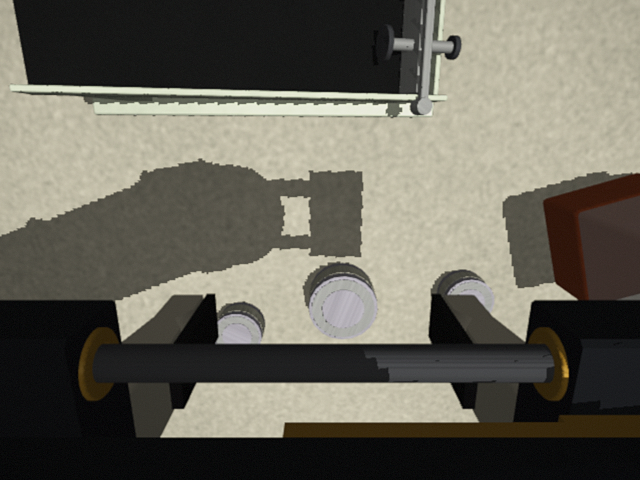

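View pics/w4.png

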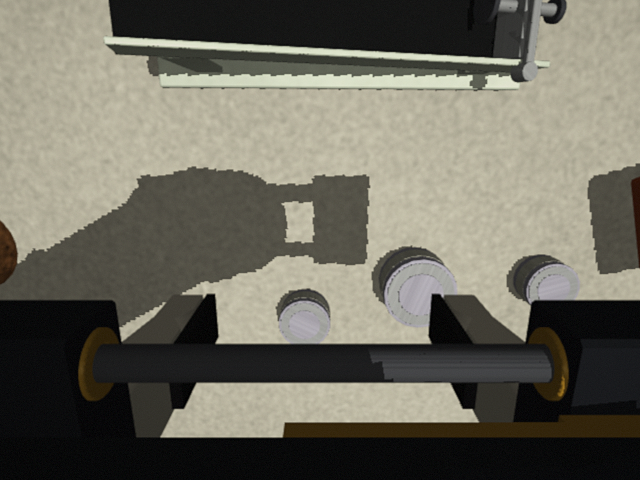

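```bash
python3 -c "
from h import *
s=least_squares(lambda X:np.r_[wproj('w3',X)[0]-[342.7,307.3],wproj('w4',X)[0]-[420.3,294]],[.42,-.08,.036]);print(s.x,s.fun)
X=s.x
print(wproj('w3',[X+[0,.03,0],X-[0,.03,0]]),wproj('w3',[[X[0],X[1],.036]]),wproj('w4',[[X[0],X[1],.036]]))
for z in (.036,):
  q=least_squares(lambda X:np.r_[wproj('w3',np.r_[X,z])[0]-[342.7,307.3],wproj('w4',np.r_[X,z])[0]-[420.3,294]],[.42,-.08]);print(q.x,q.fun)
"
```

```text
[ 0.42305487 -0.08016321  0.03440956] [ 0.09842835  0.43539673 -0.09217479 -0.40885516]
[[308.51462641 311.53127731]
 [377.28422486 303.91715144]] [[342.8794554  308.52722415]] [[420.6369892  294.35736742]]
[ 0.42378068 -0.08000336] [-0.09487963  0.48444088  0.089435   -0.44410598]
```

Emit:
carry_out --pt "-0.022 -0.024 -0.02 0 0 -0.01" --pt "-0.022 -0.024 -0.02 0 0 0" --pt "-0.022 -0.022 -0.02 0 0 0" --pt "0 0 -0.02 0 0 0" --pt "0 0 0 0 0 0" --pt "0 0 0 0 0 0"

```text
time_s: 3.93
tcp_pos: [0.4299, -0.081, 0.1171]
eef_rot: [-179.7, -0.9, -7.5]
contact_force: [0.5, 1.0, 1.2]
gripper_width: 0.0875
```

Emit:
carry_out --pt "-0.006 0.001 -0.025 -0.005 0.016 0" --pt "0 0 -0.025 0 0 0" --pt "0 0 -0.025 0 0 0" --pt "0 0 0 0 0 0" --pt "0 0 0 0 0 0"

```text
time_s: 4.35
tcp_pos: [0.4351, -0.0783, 0.0477]
eef_rot: [-180.0, -0.8, -7.4]
contact_force: [1.0, 0.4, -0.1]
gripper_width: 0.0877
```

Emit:
carry_out --pt "-0.012 -0.002 0 0 0 0" --pt "0 0 0 0 0.014 0" --pt "0 0 0 0 0 0"

```text
time_s: 4.6
tcp_pos: [0.4259, -0.0796, 0.0519]
eef_rot: [180.0, -0.2, -7.3]
contact_force: [0.9, 0.5, 0.5]
gripper_width: 0.0878
```

Emit:
carry_out --pt "-0.003 0 -0.015 0 0 0" --pt "-0.003 0 -0.015 0 0.003 0" --pt "-0.002 0 -0.012 0 0 0" --pt "0 0 0 0 0 0" --pt "0 0 0 0 0 0"

```text
time_s: 5.02
tcp_pos: [0.423, -0.0782, 0.0163]
eef_rot: [-179.8, -0.8, -7.3]
contact_force: [0.4, -0.1, -0.4]
gripper_width: 0.0875
```

Emit:
carry_out --pt "-0.001 -0.001 -0.005 -0.003 0.012 0" --pt "0 0 -0.005 0 0 0" --pt "0 0 0 0 0 0"

```text
time_s: 5.27
tcp_pos: [0.4243, -0.0787, 0.0085]
eef_rot: [-180.0, -0.4, -7.2]
contact_force: [0.4, -0.9, 0.5]
gripper_width: 0.0876
```

Emit:
carry_out --pt "0 0 0 0 0 0" --pt "0 0 0 0 0 0" --pt "0 0 0 0 0 0" --pt "0 0 0 0 0 0" --pt "0 0 0 0 0 0" --pt "0 0 0 0 0 0" --pt "0 0 0 0 0 0" --pt "0 0 0 0 0 0" --fingers 1 --force 20

```text
time_s: 5.93
tcp_pos: [0.425, -0.0787, 0.0092]
eef_rot: [-179.9, -0.5, -7.2]
contact_force: [1.3, -0.6, -0.9]
gripper_width: 0.0596
```

Emit:
carry_out --pt "0 0 0.02 0 0 0" --pt "0 0 0.04 0 0 0" --pt "0 0 0.04 0 0 0" --pt "0 0 0.04 0 0.008 0" --pt "0.02 0 0.03 0 0 0" --pt "0.03 0 0 0.07 -0.009 0" --pt "0.03 0.01 0 0.07 -0.009 0" --pt "0.03 0.01 0 0.07 -0.009 0" --pt "0.03 0.01 0 0.07 -0.009 0" --pt "0.03 0.01 0 0 0 0" --pt "0.03 0.01 0 0 0 0" --pt "0.01 0 0 0 0 0"

```text
time_s: 6.93
tcp_pos: [0.6346, -0.0293, 0.1872]
eef_rot: [-163.1, 0.2, -7.0]
contact_force: [1.3, -0.4, -1.9]
gripper_width: 0.0596
```

```bash
cat > tgt.py <<'E'
from h import *
CX,CY,YAW=.637,-.039,np.radians(82.45); a=.28
uh=np.array([np.cos(YAW),np.sin(YAW),0]); u=uh*np.cos(a)+[0,0,np.sin(a)]; n=-uh*np.sin(a)+[0,0,np.cos(a)]; v=np.cross(n,u)
O=np.array([CX,CY,.022])-.13*uh+.025*u   # stop origin
Rt=np.c_[-v*-1,-u,-n]  # tool x,y,z
x=np.cross(-u,-n); Rt=np.c_[x,-u,-n]
def rel():
    s=r.get_state(); d=s['tcp_pos']-O; R=Ro.from_euler('xyz',s['eef_rot'],degrees=True)
    e=(Ro.from_matrix(Rt)*R.inv()).as_rotvec()
    print('t',s['time_s'],'along/across/up mm',(np.array([d@u,d@v,d@n])*1e3).round(2),'rot to go',e.round(4),'F lane',np.array([s['contact_force']@k for k in (u,v,n)]).round(2),'w',round(s['gripper_width']*1e3,1))
    return s
def go(al,ac,up):
    s=r.get_state(); print('shift',(O+al*u+ac*v+up*n-s['tcp_pos']).round(4))
if __name__=='__main__':
    import sys
    rel()
    if len(sys.argv)>3: go(*[float(k)/1e3 for k in sys.argv[1:4]])
E
python3 tgt.py 160 0 100; python3 -c "
from tgt import *
print(O,u,v,n)
snap('w5')"
```

```text
t 6.9333 along/across/up mm [154.57   3.67 120.31] rot to go [-0.0153 -0.0011 -0.0097] F lane [-0.73 -1.3  -1.82] w 59.6
shift [ 0.0051  0.0103 -0.018 ]
[ 0.62307598 -0.14405488  0.02890889] [0.12627436 0.95272364 0.27635565] [-9.91330578e-01  1.31391341e-01  6.93889390e-18] [-0.03631074 -0.2739598   0.96105544]
[ 0.6345875  -0.0292655   0.18724866] [-163.09391739    0.17306277   -6.99435897] [-2.48 10.34 13.32  0.11 -5.84  0.14] 6.9333
```

View pics/w5.png

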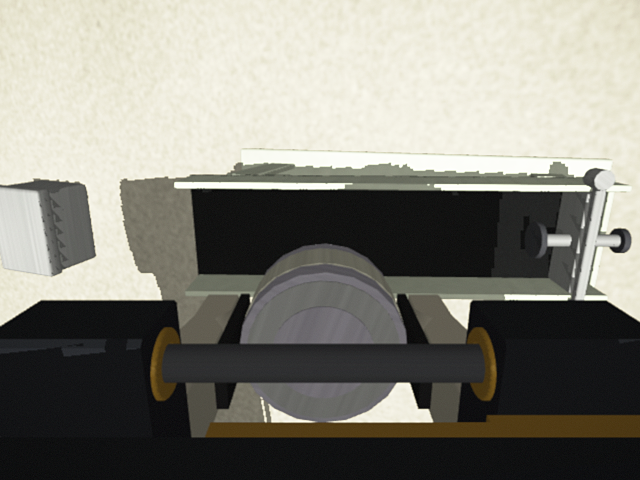

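```bash
python3 -c "
from h import *
m=r.camera_model('wrist');M=np.linalg.inv(m['mount']);f=240/np.tan(np.radians(m['fov_y']/2))
im=cv2.imread('pics/w5.png')
th=np.linspace(0,2*np.pi,73)
for x0,col in ((0,(0,0,255)),(-.003,(0,255,0))):
  for z in (-.0268,.0092):
    P=np.c_[x0+.03*np.cos(th),.03*np.sin(th),0*th+z]; c=P@M[:3,:3].T+M[:3,3]
    uv=np.c_[m['cx']+f*c[:,0]/c[:,2],m['cy']+f*c[:,1]/c[:,2]]
    print(x0,z,uv.min(0),uv.max(0)); cv2.polylines(im,[np.int32(np.round(uv))],True,col,1)
cv2.imwrite('pics/w5o.png',cv2.resize(im[220:440,160:480],None,fx=2.5,fy=2.5))
"
```

```text
0 -0.0268 [236.10016502 267.43933834] [406.95570465 419.43922214]
0 0.0092 [252.59598396 237.96442002] [391.01583462 365.17670066]
-0.003 -0.0268 [236.59936895 275.92565195] [406.46184667 426.16670834]
-0.003 0.0092 [252.9230973  244.92035518] [390.69042707 370.93833977]
```

View pics/w5o.png

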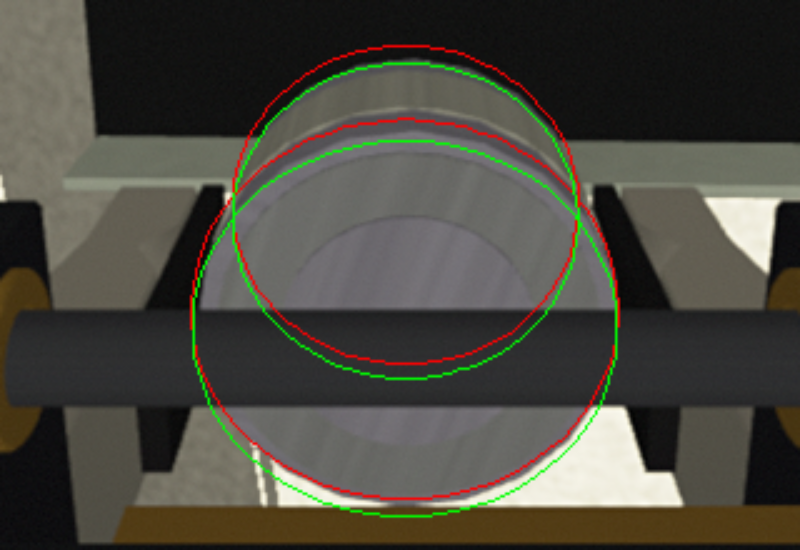

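Emit:
carry_out --pt "0.005 0.005 -0.01 -0.008 0 -0.005" --pt "0.005 0.005 -0.015 -0.007 0 -0.005" --pt "0 0 -0.015 0 0 0" --pt "0 0 0 0 0 0" --pt "0 0 0 0 0 0"

```text
time_s: 7.4
tcp_pos: [0.6425, -0.0186, 0.1402]
eef_rot: [-164.2, 0.5, -7.6]
contact_force: [-1.0, 0.1, -1.6]
gripper_width: 0.0597
```

```bash
python3 tgt.py 160 -1.6 55
```

```text
t 7.4 along/across/up mm [152.71  -2.83  71.9 ] rot to go [ 0.0026 -0.009   0.0014] F lane [-0.45  0.97 -1.57] w 59.7
shift [ 0.0003  0.0117 -0.0142]
```

Emit:
carry_out --pt "0 0.007 -0.011 0.003 -0.009 0" --pt "0 0.008 -0.012 0 0 0" --pt "0 0 0 0 0 0" --pt "0 0 0 0 0 0"

```text
time_s: 7.73
tcp_pos: [0.6413, -0.0034, 0.1186]
eef_rot: [-164.0, -0.1, -7.6]
contact_force: [-0.5, -0.0, -1.7]
gripper_width: 0.0597
```

```bash
python3 tgt.py 160 -1.6 42; python3 -c "
from h import *
snap('w6')
im=r.capture('scene'); cv2.imwrite('pics/s6.png',cv2.resize(im[170:370,230:430,::-1],None,fx=3,fy=3,interpolation=cv2.INTER_CUBIC))
im=r.capture('top'); cv2.imwrite('pics/t6.png',cv2.resize(im[130:250,240:440,::-1],None,fx=3,fy=3,interpolation=cv2.INTER_CUBIC))"
```

```text
t 7.7333 along/across/up mm [161.09   0.43  46.96] rot to go [0.0005 0.0008 0.001 ] F lane [-0.56  0.46 -1.58] w 59.7
shift [ 0.0021  0.0001 -0.0051]
[ 0.64129027 -0.00339104  0.11855991] [-1.63980935e+02 -5.07236836e-02 -7.60761081e+00] [ 0.56  0.1  -0.88 -0.36  0.07 -0.34] 7.7333
```

View pics/w6.png

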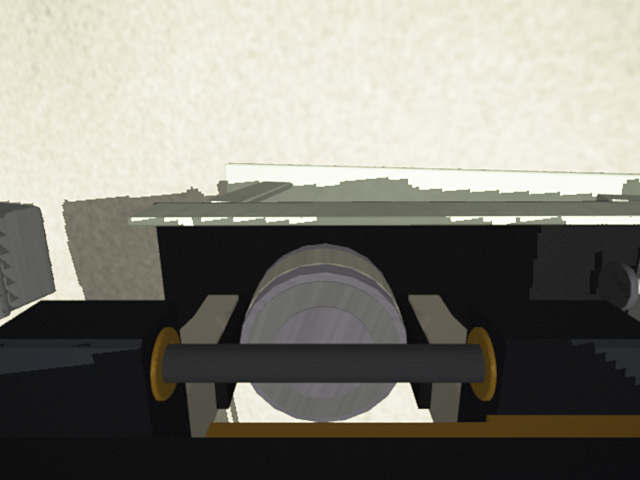

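View pics/s6.png

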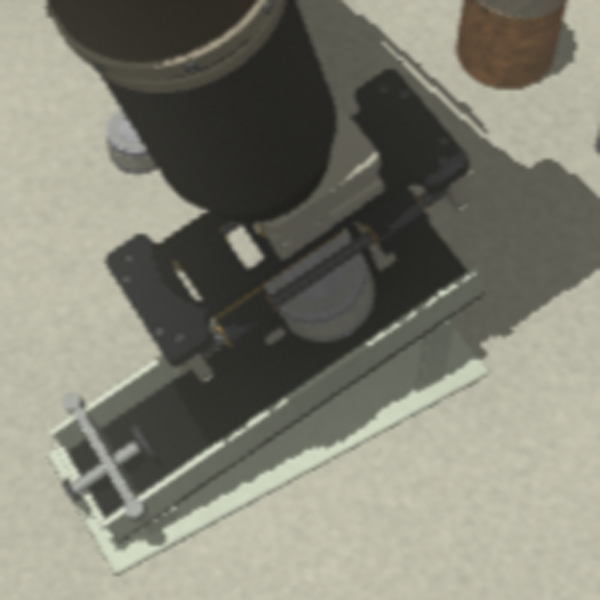

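```bash
python3 -c "
from tgt import *
L=lambda al,ac,up:O+al*u+ac*v+up*n
for ac in (-33,-37):
  print('wall',ac,wproj('w6',L(.161,ac/1e3,.03)),wproj('w6',L(.081,ac/1e3,.03)))
for ac in (-27,-28,-29,-30,-31,-32,-33): print('tinrim',ac,wproj('w6',L(.161,ac/1e3,.0378)))
a=cv2.imread('pics/w6.png')[180:300,120:480]; cv2.imwrite('pics/w6z.png',cv2.resize(a,None,fx=2.2,fy=4))
"
```

```text
wall -33 [[321.97542779 225.3929699 ]] [[508.6086804  225.36736915]]
wall -37 [[321.96859865 216.26778981]] [[509.79221483 216.24345616]]
tinrim -27 [[321.95018996 243.98143038]]
tinrim -28 [[321.94839325 241.6664215 ]]
tinrim -29 [[321.94659065 239.34380855]]
tinrim -30 [[321.94478211 237.01355403]]
tinrim -31 [[321.94296761 234.67562015]]
tinrim -32 [[321.94114712 232.32996889]]
tinrim -33 [[321.93932062 229.97656197]]
```

View pics/w6z.png

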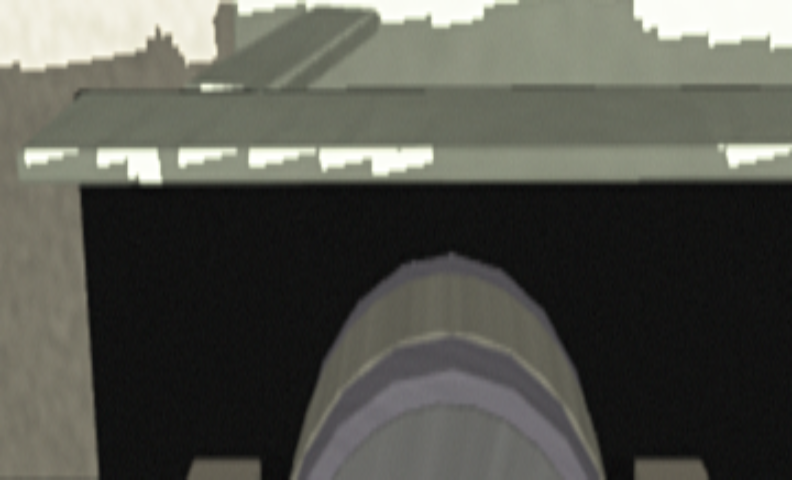

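```bash
python3 tgt.py 160 -2.3 18
```

```text
t 7.8833 along/across/up mm [ 1.6103e+02 -1.3000e-01  4.7390e+01] rot to go [0.0003 0.0019 0.0015] F lane [-0.73 -0.48 -2.49] w 59.6
shift [ 0.0031  0.0068 -0.0285]
```

Emit:
carry_out --pt "0.0025 0 0 0 0 0" --pt "0.0005 0.0015 -0.007 0 0.001 0.001" --pt "0 0.0015 -0.007 0 0 0" --pt "0 0 0 0 0 0" --pt "0 0 0 0 0 0"

```text
time_s: 8.3
tcp_pos: [0.6463, -0.0015, 0.106]
eef_rot: [-163.9, -0.2, -7.6]
contact_force: [0.4, -0.3, -2.0]
gripper_width: 0.0596
```

```bash
python3 tgt.py 160 -2.3 18
```

```text
t 8.3 along/across/up mm [160.04  -4.27  34.25] rot to go [0.0003 0.0043 0.0015] F lane [-0.8  -0.45 -1.84] w 59.6
shift [-0.0014  0.0047 -0.0156]
```

Emit:
carry_out --pt "-0.002 0.0015 -0.003 0 0.003 0.001" --pt "0 0.0015 -0.005 0 0 0" --pt "0 0.001 -0.004 0 0 0" --pt "0 0 0 0 0 0"

```text
time_s: 8.63
tcp_pos: [0.6438, 0.0028, 0.0924]
eef_rot: [-164.0, -0.0, -7.6]
contact_force: [-0.9, 0.1, -2.2]
gripper_width: 0.0598
```

```bash
python3 tgt.py 160 -2.3 12
```

```text
t 8.6333 along/across/up mm [160.04  -1.3   20.  ] rot to go [0.0003 0.0002 0.0007] F lane [-0.62  0.91 -2.11] w 59.8
shift [ 0.0013  0.002  -0.0077]
```

Emit:
carry_out --pt "0.001 0.001 -0.004 0 0 0" --pt "0 0.001 -0.003 0 0 0" --pt "0 0 0 0 0 0"

```text
time_s: 8.88
tcp_pos: [0.6449, 0.0051, 0.0843]
eef_rot: [-164.0, 0.0, -7.6]
contact_force: [0.8, -0.1, -2.1]
gripper_width: 0.0598
```

```bash
python3 tgt.py 160 -2.3 9
```

```text
t 8.8833 along/across/up mm [160.19  -2.02  11.6 ] rot to go [ 0.0005 -0.0001  0.0004] F lane [-0.54 -0.75 -1.99] w 59.8
shift [ 0.0003  0.0005 -0.0025]
```

Emit:
carry_out --pt "0 0.0005 -0.002 0 0 0" --pt "0 0 0 0 0 0"

```text
time_s: 9.05
tcp_pos: [0.6452, 0.0056, 0.0823]
eef_rot: [-164.0, -0.0, -7.6]
contact_force: [-0.1, -0.1, -2.6]
gripper_width: 0.0595
```

```bash
python3 tgt.py 160 -2.3 9
```

```text
t 9.05 along/across/up mm [160.14  -2.28   9.54] rot to go [0.0007 0.0004 0.0002] F lane [-0.84  0.11 -2.47] w 59.5
shift [ 0.      0.     -0.0006]
```

Emit:
carry_out --pt "0 0.0003 -0.0012 0 0 0" --pt "0 0 0 0 0 0"

```text
time_s: 9.22
tcp_pos: [0.6455, 0.0056, 0.0825]
eef_rot: [-164.0, -0.1, -7.5]
contact_force: [0.3, 0.3, -2.2]
gripper_width: 0.0595
```

```bash
python3 tgt.py 160 -2.3 9
```

```text
t 9.2167 along/across/up mm [160.27  -2.61   9.65] rot to go [ 0.001   0.0016 -0.0005] F lane [-0.3  -0.31 -2.16] w 59.5
shift [-0.0003 -0.     -0.0007]
```

Emit:
carry_out --pt "0 0.0005 -0.002 0 0 0" --pt "0 0 -0.001 0 0 0"

```text
time_s: 9.38
tcp_pos: [0.646, 0.0057, 0.082]
eef_rot: [-164.0, -0.2, -7.5]
contact_force: [-2.5, -0.2, 3.0]
gripper_width: 0.0597
```

```bash
python3 tgt.py 160 -2.3 9
```

```text
t 9.3833 along/across/up mm [160.23  -3.06   9.2 ] rot to go [ 0.0013  0.0037 -0.0014] F lane [0.29 2.43 3.04] w 59.7
shift [-0.0008 -0.0001 -0.0003]
```

Contact with the lane floor: the force changed from −2.2 to +3.0 N at the expected height. Releasing now.

Emit:
carry_out --pt "0 0 0 0 0 0" --pt "0 0 0 0 0 0" --pt "0 0 0 0 0 0" --pt "0 0 0 0 0 0" --pt "0 0 0 0 0 0" --pt "0 0 0 0 0 0" --fingers -1

```text
time_s: 9.88
tcp_pos: [0.6472, 0.0059, 0.0828]
eef_rot: [-164.0, -0.4, -7.5]
contact_force: [0.7, -0.8, 0.0]
gripper_width: 0.0868
```

```bash
python3 tgt.py 160 -2.3 60; python3 -c "
from h import *
snap('w7')"
```

```text
t 9.8833 along/across/up mm [160.77  -4.21   9.83] rot to go [ 0.001   0.0066 -0.001 ] F lane [-0.63 -0.74  0.19] w 86.8
shift [-0.0038 -0.0142  0.048 ]
[0.64719016 0.00586406 0.08278766] [-163.96238796   -0.38448572   -7.49148977] [-0.05  0.12  0.07 -0.04  0.1   0.05] 9.8833
```

View pics/w7.png

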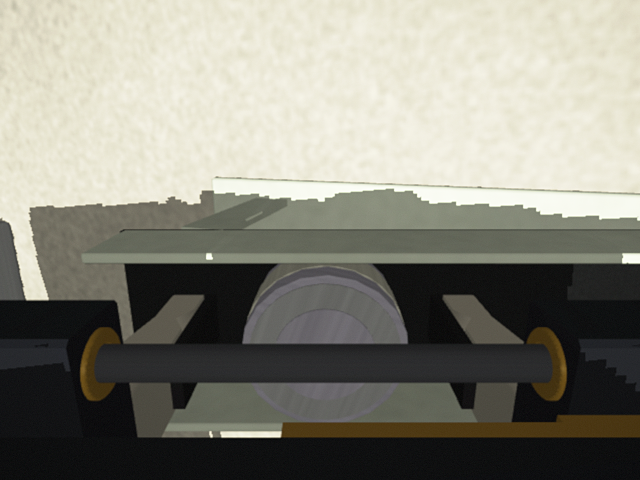

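The wrist picture shows the tin in the lane between both walls, with its top at (325,340). I'll lift straight off the floor, go uphill, close the fingers and look.

Emit:
carry_out --pt "0 -0.003 0.01 0 0.006 0" --pt "0 -0.005 0.018 0 0 0" --pt "0 -0.006 0.02 0 0 0" --pt "0 -0.005 0.018 0 0 0" --pt "0 0 0 0 0 0" --pt "0.002 0.025 0.007 0 0 0" --pt "0.002 0.025 0.007 0 0 0" --pt "0.002 0.025 0.007 0 0 0" --pt "0 0 0 0 0 0" --pt "0 0 0 0 0 0"

```text
time_s: 10.77
tcp_pos: [0.6519, 0.063, 0.1705]
eef_rot: [-164.0, 0.2, -7.7]
contact_force: [0.2, 0.4, -1.0]
gripper_width: 0.0879
```

Emit:
carry_out --pt "0 0 0 0 0 0" --pt "0 0 0 0 0 0" --pt "0 0 0 0 0 0" --pt "0 0 0 0 0 0" --pt "0 0 0 0 0 0" --pt "0 0 0 0 0 0" --pt "0 0 0 0 0 0" --pt "0 0 0 0 0 0" --fingers 1

```text
time_s: 11.43
tcp_pos: [0.651, 0.0602, 0.168]
eef_rot: [-164.1, 0.4, -7.8]
contact_force: [0.6, 0.2, 0.8]
gripper_width: 0.04
```

```bash
python3 tgt.py 238 0 40; python3 -c "
from h import *
snap('w8')
im=r.capture('scene'); cv2.imwrite('pics/s8.png',cv2.resize(im[170:370,230:430,::-1],None,fx=3,fy=3,interpolation=cv2.INTER_CUBIC))"
```

```text
t 11.4333 along/across/up mm [236.54  -0.88  76.76] rot to go [ 0.0017 -0.0072  0.0046] F lane [ 0.47 -0.54  0.74] w 40.0
shift [ 0.0006  0.0116 -0.0349]
[0.65102697 0.06015953 0.16804475] [-164.10697006    0.39815882   -7.81326614] [-0.23  0.06 -0.07  0.05 -0.06  0.11] 11.4333
```

View pics/w8.png

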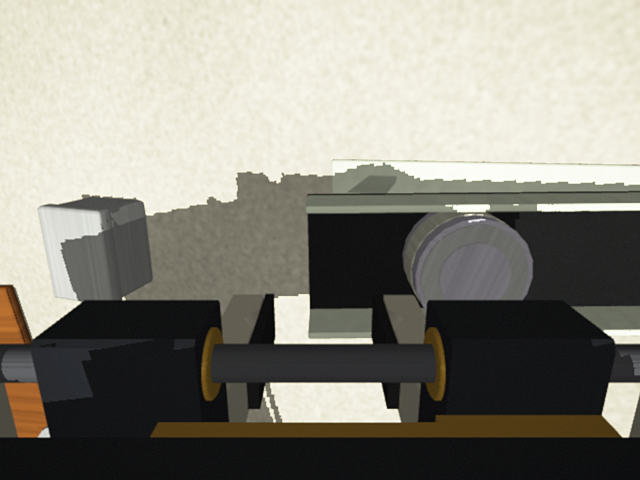

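View pics/s8.png

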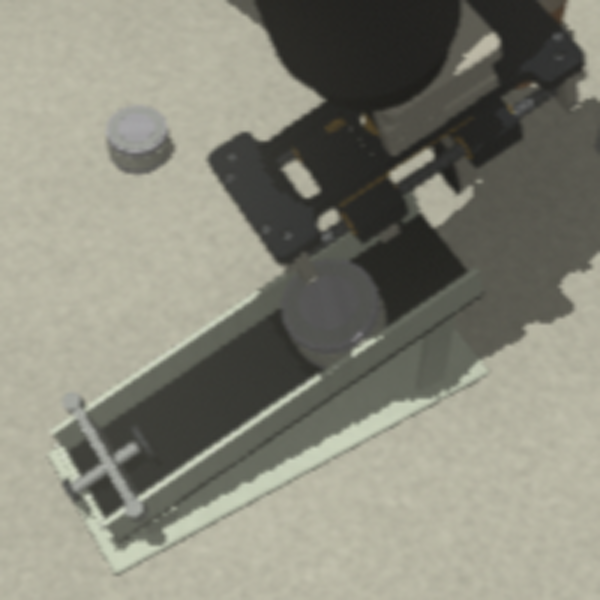

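The tin sits flat in the lane, free of the gripper. The fingers are at 40 mm and still closing, so I'll continue.

Emit:
carry_out --pt "0 0 0 0 0 0" --pt "0 0 0 0 0 0" --pt "0 0 0 0 0 0" --pt "0 0 0 0 0 0" --pt "0 0 0 0 0 0" --pt "0 0 0 0 0 0" --pt "0 0.004 -0.012 0.002 -0.007 0.004" --pt "0 0.005 -0.014 0 0 0" --pt "0 0.004 -0.014 0 0 0" --pt "0 0 0 0 0 0"

```text
time_s: 12.37
tcp_pos: [0.652, 0.0737, 0.1286]
eef_rot: [-163.9, -0.2, -7.6]
contact_force: [-0.3, 0.3, -1.0]
gripper_width: 0.0004
```

```bash
python3 tgt.py 238 -0.5 9
```

```text
t 12.3667 along/across/up mm [ 2.3867e+02 -5.0000e-02  3.5130e+01] rot to go [-0.0009  0.0039  0.0004] F lane [-0.08  0.34 -1.03] w 0.4
shift [ 0.0013  0.0065 -0.0253]
```

Emit:
carry_out --pt "0 0.002 -0.008 0 0.003 0" --pt "0 0.002 -0.008 0 0 0" --pt "0 0.002 -0.007 0 0 0" --pt "0 0 0 0 0 0" --pt "0 0 0 0 0 0"

```text
time_s: 12.78
tcp_pos: [0.6528, 0.08, 0.1049]
eef_rot: [-163.9, -0.1, -7.5]
contact_force: [0.8, -1.1, -0.2]
gripper_width: 0.0004
```

```bash
python3 tgt.py 215 -0.5 9
```

```text
t 12.7833 along/across/up mm [ 2.3817e+02 -1.0000e-02  1.0580e+01] rot to go [-0.0005  0.0017 -0.0001] F lane [-1.03 -0.91  0.09] w 0.4
shift [-0.0024 -0.0217 -0.0079]
```

Emit:
carry_out --pt "-0.001 -0.0076 -0.0024 0 0 0" --pt "-0.001 -0.0076 -0.0024 0 0 0" --pt "-0.001 -0.0076 -0.0024 0 0 0" --pt "-0.001 -0.0076 -0.0022 0 0 0" --pt "-0.001 -0.0076 -0.0022 0 0 0"

```text
time_s: 13.2
tcp_pos: [0.6483, 0.0395, 0.0941]
eef_rot: [-163.9, -0.3, -7.4]
contact_force: [-0.4, 0.5, 0.6]
gripper_width: 0.0003
```

```bash
python3 tgt.py 130 -0.5 8
```

```text
t 13.2 along/across/up mm [196.06  -0.88  11.49] rot to go [-0.0009  0.0047 -0.0018] F lane [0.56 0.43 0.42] w 0.3
shift [-0.0086 -0.0619 -0.0216]
```

```bash
python3 -c "
from h import *
snap('w9')"
```

```text
[0.64829199 0.03946928 0.09413383] [-163.86853032   -0.25720847   -7.44774757] [-9.56  1.34 -1.49 -1.11  0.35 10.21] 13.2
```

View pics/w9.png

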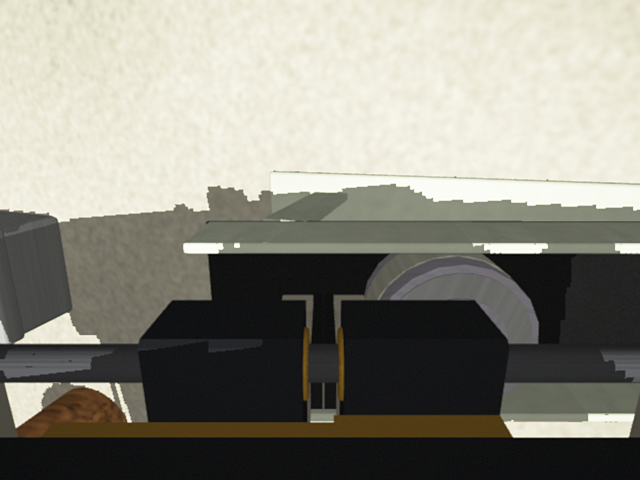

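Emit:
carry_out --pt "-0.0012 -0.0076 -0.003 0 0.003 -0.001" --pt "-0.0012 -0.0076 -0.003 0 0 0" --pt "-0.001 -0.0076 -0.0024 0 0 0" --pt "-0.001 -0.0076 -0.0022 0 0 0" --pt "-0.001 -0.0076 -0.0022 0 0 0" --pt "-0.001 -0.0076 -0.0022 0 0 0" --pt "-0.001 -0.004 -0.0012 0 0 0"

```text
time_s: 13.83
tcp_pos: [0.6403, -0.0174, 0.0765]
eef_rot: [-163.9, -0.1, -7.6]
contact_force: [-0.2, 0.4, 0.7]
gripper_width: 0.0004
```

```bash
python3 tgt.py 115 -0.5 8
```

```text
t 13.8333 along/across/up mm [135.97  -0.45  10.44] rot to go [-0.0009  0.0022  0.0013] F lane [0.5  0.29 0.58] w 0.4
shift [-0.0025 -0.0193 -0.0081]
```

Emit:
carry_out --pt "-0.0005 -0.0038 -0.0015 0 0.002 0.001" --pt "-0.0005 -0.0038 -0.0013 0 0 0" --pt "-0.0005 -0.0038 -0.0013 0 0 0" --pt "-0.0005 -0.0038 -0.0013 0 0 0" --pt "0 0 0 0 0 0"

```text
time_s: 14.25
tcp_pos: [0.6381, -0.0351, 0.0705]
eef_rot: [-163.9, 0.0, -7.6]
contact_force: [-0.3, -0.1, -1.1]
gripper_width: 0.0004
```

```bash
python3 tgt.py 106 -0.5 8; python3 -c "
from h import *
snap('w10')
im=r.capture('scene'); cv2.imwrite('pics/s10.png',cv2.resize(im[170:370,230:430,::-1],None,fx=3,fy=3,interpolation=cv2.INTER_CUBIC))"; python3 tgt.py
```

```text
t 14.25 along/across/up mm [117.17  -0.58   9.59] rot to go [-0.001   0.0001  0.001 ] F lane [-0.4   0.33 -1.02] w 0.4
shift [-0.0014 -0.0102 -0.0046]
[ 0.63809464 -0.0351302   0.07050334] [-1.63901450e+02  2.02434159e-03 -7.60539370e+00] [ 0.25  0.    0.04 -0.1  -0.09 -0.28] 14.25
t 14.35 along/across/up mm [117.66  -0.55   9.55] rot to go [-0.001   0.0001  0.0008] F lane [ 0.79 -0.25  0.29] w 0.7
```

View pics/w10.png

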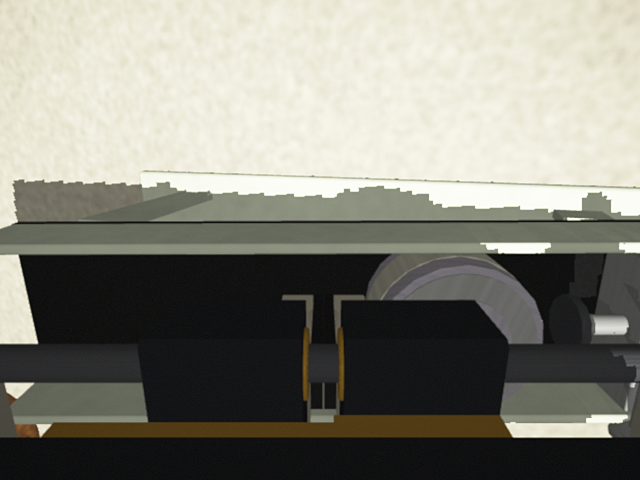

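View pics/s10.png

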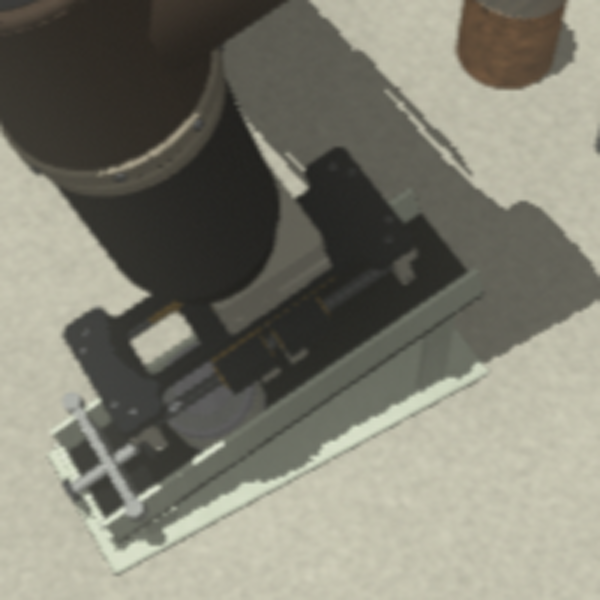

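Emit:
carry_out --pt "-0.0004 -0.0035 -0.001 0 0 0" --pt "-0.0004 -0.0035 -0.001 0 0 0" --pt "-0.0004 -0.0035 -0.001 0 0 0" --pt "0 0 0 0 0 0"

```text
time_s: 14.68
tcp_pos: [0.6368, -0.0452, 0.0674]
eef_rot: [-163.9, 0.0, -7.5]
contact_force: [0.1, 0.1, 0.2]
gripper_width: 0.0001
```

```bash
python3 tgt.py 95 -0.5 9
```

```text
t 14.6833 along/across/up mm [106.56  -0.61   9.36] rot to go [-0.0011  0.0001 -0.0005] F lane [ 0.14 -0.11  0.17] w 0.1
shift [-0.0016 -0.0109 -0.0035]
```

Now 1.5 mm rows, a few per call.

Emit:
carry_out --pt "-0.0002 -0.0014 -0.0004 0 0 0" --pt "-0.0002 -0.0014 -0.0004 0 0 0" --pt "-0.0002 -0.0014 -0.0004 0 0 0"

```text
time_s: 14.93
tcp_pos: [0.6361, -0.0497, 0.066]
eef_rot: [-163.9, 0.0, -7.5]
contact_force: [0.6, 1.3, 1.0]
gripper_width: 0.0004
```

```bash
python3 tgt.py
```

```text
t 14.9333 along/across/up mm [101.83  -0.54   9.28] rot to go [-0.0013 -0.     -0.0004] F lane [ 1.61 -0.41  0.56] w 0.4
```

Emit:
carry_out --pt "-0.0002 -0.0014 -0.0004 0 0 0" --pt "-0.0002 -0.0014 -0.0004 0 0 0"

```text
time_s: 15.1
tcp_pos: [0.6357, -0.0526, 0.0651]
eef_rot: [-163.9, 0.0, -7.5]
contact_force: [-0.3, 0.1, 0.0]
gripper_width: 0.0006
```

```bash
python3 tgt.py
```

```text
t 15.1 along/across/up mm [98.71 -0.52  9.3 ] rot to go [-0.0014  0.     -0.0005] F lane [0.08 0.31 0.01] w 0.6
```

Emit:
carry_out --pt "-0.0001 -0.001 -0.0003 0 0 0" --pt "-0.0001 -0.001 -0.0003 0 0 0"

```text
time_s: 15.27
tcp_pos: [0.6355, -0.0548, 0.0645]
eef_rot: [-163.9, 0.0, -7.5]
contact_force: [0.4, 0.7, 0.2]
gripper_width: 0.0006
```

Emit:
carry_out --pt "-0.0001 -0.001 -0.0003 0 0 0" --pt "-0.0001 -0.001 -0.0003 0 0 0"

```text
time_s: 15.43
tcp_pos: [0.6355, -0.0564, 0.0641]
eef_rot: [-163.8, -0.0, -7.5]
contact_force: [0.7, 4.7, 2.7]
gripper_width: 0.0005
```

```bash
python3 tgt.py
```

```text
t 15.4333 along/across/up mm [94.83 -0.84  9.32] rot to go [-0.0023  0.0006 -0.0005] F lane [ 5.29 -0.05  1.27] w 0.5
```

Force is 5.3 N at 94.8 mm, near the predicted home of about 93. I'll hold a steady press and confirm the tin no longer moves.

Emit:
carry_out --pt "-0.0001 -0.001 -0.0003 0 0 0"

```text
time_s: 15.52
tcp_pos: [0.6358, -0.0567, 0.064]
eef_rot: [-163.8, -0.0, -7.5]
contact_force: [-0.1, 5.8, 3.3]
gripper_width: 0.0006
```

```bash
python3 tgt.py
```

```text
t 15.5167 along/across/up mm [94.51 -1.1   9.38] rot to go [-0.0032  0.0013 -0.0005] F lane [6.47 0.9  1.59] w 0.6
```

Emit:
carry_out --pt "-0.0001 -0.0008 -0.0003 0 0 0" --pt "-0.0001 -0.0008 -0.0003 0 0 0"

```text
time_s: 15.68
tcp_pos: [0.6363, -0.0568, 0.0642]
eef_rot: [-163.6, -0.1, -7.5]
contact_force: [1.5, 4.9, 2.2]
gripper_width: 0.0004
```

```bash
python3 tgt.py
```

```text
t 15.6833 along/across/up mm [94.59 -1.63  9.48] rot to go [-0.0052  0.0029 -0.0008] F lane [ 5.49 -0.79  0.66] w 0.4
```

Emit:
carry_out --pt "-0.0006 -0.0009 -0.0003 -0.003 0.002 0" --pt "-0.0004 -0.0009 -0.0003 0 0 0" --pt "-0.0003 -0.0009 -0.0003 0 0 0"

```text
time_s: 15.93
tcp_pos: [0.6362, -0.0568, 0.0642]
eef_rot: [-163.6, -0.2, -7.5]
contact_force: [1.3, 5.0, 0.8]
gripper_width: 0.0003
```

```bash
python3 tgt.py
```

```text
t 15.9333 along/across/up mm [94.52 -1.58  9.57] rot to go [-0.0051  0.0034 -0.0014] F lane [ 5.19 -0.66 -0.65] w 0.3
```

Emit:
carry_out --pt "-0.0004 -0.001 -0.0003 0 0 0" --pt "-0.0004 -0.001 -0.0003 0 0 0" --pt "-0.0004 -0.001 -0.0003 0 0 0" --pt "-0.0004 -0.001 -0.0003 0 0 0"

```text
time_s: 16.27
tcp_pos: [0.6362, -0.0569, 0.0644]
eef_rot: [-163.4, -0.3, -7.4]
contact_force: [0.3, 5.3, 2.4]
gripper_width: 0.0005
```

```bash
python3 -c "
from tgt import *
rel();snap('w11');rel()
im=r.capture('scene'); cv2.imwrite('pics/s11.png',cv2.resize(im[170:370,230:430,::-1],None,fx=3,fy=3,interpolation=cv2.INTER_CUBIC));rel()"
```

```text
t 16.2667 along/across/up mm [94.56 -1.59  9.77] rot to go [-0.0096  0.0068 -0.0025] F lane [5.78 0.36 0.88] w 0.5
[ 0.63623386 -0.05685488  0.06442868] [-163.35901382   -0.31689817   -7.40800298] [-0.43 -0.1   0.09 -1.13  0.09  1.43] 16.2667
t 16.3167 along/across/up mm [94.57 -1.6   9.79] rot to go [-0.0097  0.0069 -0.0025] F lane [ 6.16 -0.15  0.58] w 0.4
t 16.3667 along/across/up mm [94.54 -1.6   9.8 ] rot to go [-0.0096  0.0069 -0.0024] F lane [ 6.44 -0.12  0.82] w 0.4
```

View pics/w11.png

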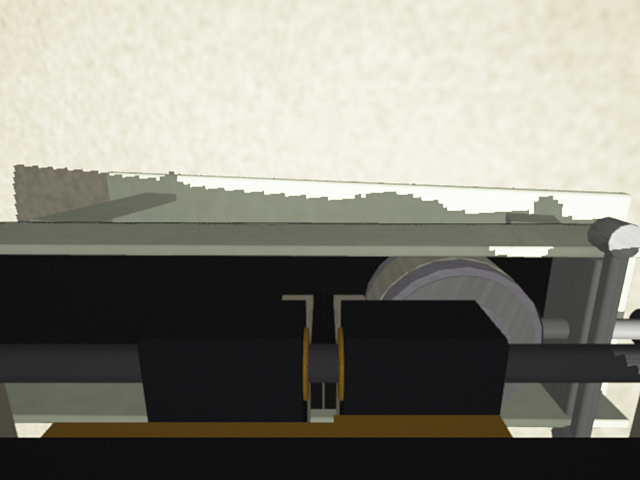

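The tin is on the pad, with the pad hidden behind it at (545,328). The force held at 5.2–6.5 N for about 0.9 s with the position fixed at 94.5 mm, so it is on the hard seat. Backing off uphill now, then lifting.

Emit:
carry_out --pt "0.0001 0.001 0.0003 0 0 0" --pt "0.0003 0.002 0.0006 0 0 0" --pt "0.0005 0.004 0.0012 -0.005 0.004 0" --pt "0.001 0.0095 0.003 -0.004 0.003 0" --pt "0.001 0.0095 0.003 0 0 0" --pt "0.001 0.0095 0.003 0 0 0" --pt "0 0 0 0 0 0"

```text
time_s: 16.95
tcp_pos: [0.64, -0.0191, 0.0761]
eef_rot: [-164.1, 0.1, -7.5]
contact_force: [0.5, -0.2, -0.2]
gripper_width: 0.0009
```

```bash
python3 -c "
from tgt import *
rel();snap('w12');rel()"
```

```text
t 16.95 along/across/up mm [134.2   -0.39  10.51] rot to go [ 0.0019 -0.0022 -0.0017] F lane [-0.22 -0.56 -0.15] w 0.9
[ 0.64002318 -0.01912602  0.07609476] [-1.64082393e+02  1.09809166e-01 -7.45518762e+00] [-0.03  0.01 -0.38  0.44  0.1   0.43] 16.95
t 17.0 along/across/up mm [133.63  -0.26  10.42] rot to go [ 0.002  -0.0024 -0.0019] F lane [-0.08 -0.84 -0.07] w 0.3
```

View pics/w12.png

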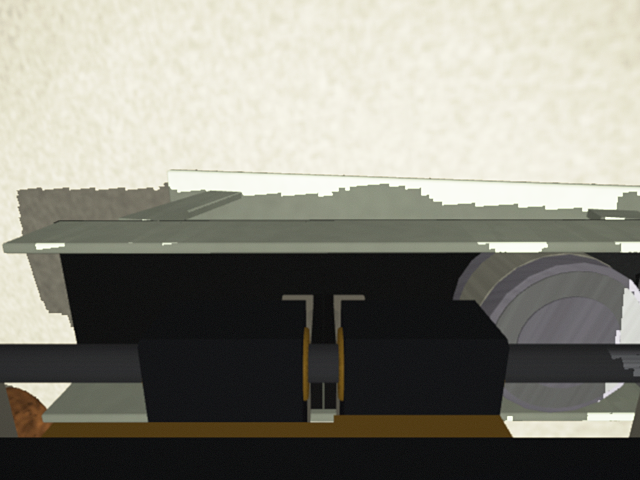

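The tin stayed behind, with a clear gap to the fingers. I'll lift along the lane normal.

Emit:
carry_out --pt "0 -0.002 0.012 0 0 0" --pt "0 0 0.02 0 0 0" --pt "0 0 0.03 0 0 0" --pt "0 0.01 0.03 0 0 0" --pt "0 0.02 0.03 0 0 0" --pt "0 0.02 0.02 0 0 0" --pt "0 0 0 0 0 0" --pt "0 0 0 0 0 0"

```text
time_s: 17.67
tcp_pos: [0.6372, 0.0273, 0.2291]
eef_rot: [-164.2, 0.2, -7.5]
contact_force: [-0.8, 0.3, 0.2]
gripper_width: 0.0006
```

```bash
python3 -c "
from tgt import *
rel();snap('w13')
im=r.capture('scene'); cv2.imwrite('pics/s13f.png',im[:,:,::-1]); cv2.imwrite('pics/s13.png',cv2.resize(im[190:370,230:430,::-1],None,fx=3,fy=3,interpolation=cv2.INTER_CUBIC))"
```

```text
t 17.6667 along/across/up mm [220.38   8.55 144.93] rot to go [ 0.0038 -0.0035 -0.0004] F lane [0.23 0.87 0.17] w 0.6
[0.63716343 0.0273297  0.22910008] [-164.20185468    0.17235606   -7.52923664] [ 1.2  -2.58  2.12  0.5  -1.26 -1.33] 17.6667
```

View pics/w13.png

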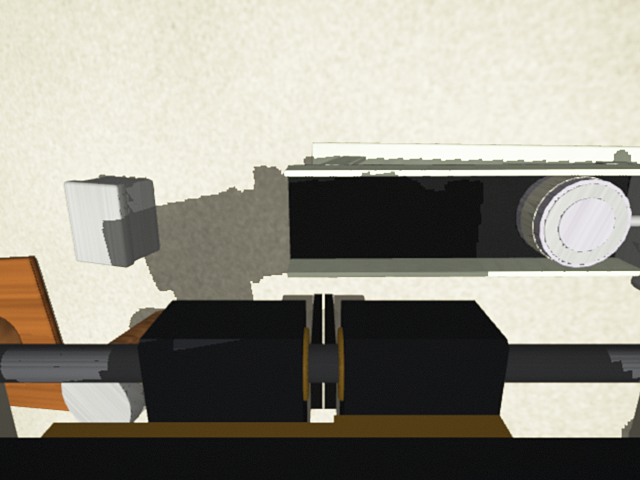

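View pics/s13.png

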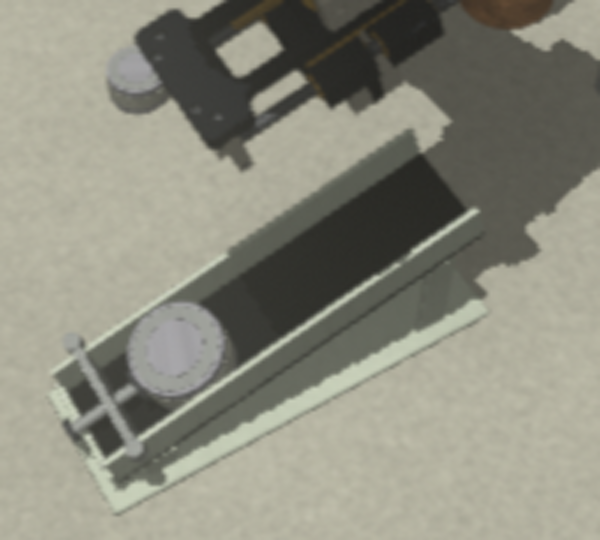

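```bash
python3 -c "
from tgt import *
L=lambda p:O+p[0]*u+p[1]*v+.036*n
for a in (([582,222],'w13'),):
  print(least_squares(lambda p:wproj(a[1],L(p))[0]-a[0],[.05,0]).x*1e3)
S13=(np.array([175.5,347])+.5)/3-.5+[230,190]
print(least_squares(lambda p:proj('scene',L(p))[0]-S13,[.05,0]).x*1e3)
s=r.get_state();print(s['time_s'],s['qd'].round(2))
"
```

```text
[50.09664458 -3.72150649]
[49.5252802  -3.46127881]
17.7667 [-0.56  1.47 -1.37 -0.31  0.23  0.22]
```

Emit:
carry_out --pt "0 0 0 0 0 0" --pt "0 0 0 0 0 0"

```text
time_s: 17.93
tcp_pos: [0.6362, 0.0256, 0.2264]
eef_rot: [-164.3, 0.4, -7.6]
contact_force: [1.1, -0.9, 0.7]
gripper_width: 0.0003
```

```bash
python3 -c "
from plant import r
print(r.close_job())"
```

```text
the job is handed in; nothing more can be done
None
```

The job is handed in at 17.9 s, with the round tin resting flat against the pad.

- **Placing:** I set the tin flat in the lane with its centre about 160 mm uphill of the stop and let go. Then I pushed it down with closed fingers.
- **Press:** The force read 5.2–6.5 N for about 0.9 s while the fingers stayed fixed at 94.5 mm, so the pad was on its hard seat. I checked force only between moves, and the highest reading during the push was 6.5 N, under the stop's 15 N limit.
- **Last checks:** I backed off about 40 mm uphill before lifting. The wrist and scene pictures then put the tin's centre at 49.5–50.1 mm uphill of the stop. The finger position at home implied about 51 mm, which agrees within calibration, so it did not spring back.
- **Bystanders:** The robot never touched the jar, the canister or the square tin, and nothing was touching the tin at hand-in.
- **Disagreements:** Triangulated heights came out 2–4 mm low for the tin top and 4–9 mm low for the lane wall tops. The tin reads about 3.5 mm off mid-lane although its clearance is only 3 mm. I take both as calibration error, with the tin lying near one wall.

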